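# Jack up the printer base and hold it

### The arm

A 6-joint arm with a two-finger parallel gripper is mounted at the origin on the work surface. World frame = base frame: x ahead of the robot, y to its left, z up, the work surface at z = 0. Lengths are in m, angles in rad, forces in N, time in s.
With the tool pointing down it reaches from about 0.375 to 0.975 m from the base axis. Payload 3.8 kg.
Tool frame: the origin (TCP) lies between the finger pads; the fingertips stand 22 mm ahead of it and the grasp point (between the pads) lies 3 mm ahead of it; z points along the fingers, y is the direction in which the jaws open and shut (so a half turn about z gives the same grasp; the last joint's range is limited). The gripper opens to 85 mm and grips with 20 to 120 N. Pads are 22 mm wide; open, the fingers measure 114 mm over their backs; the gripper's body (76 mm by 85 mm) begins 54 mm behind the grasp point. The pads swing forward as they close: fully open they stand 13 mm farther back than shut.
Start: joints at [1.296, 0.264, 1.604, -0, 1.274, -0.037], TCP at [0.159, 0.656, 0.223] pointing down, gripper open.
Joint ranges: [-2.63, 2.63], [-0.94, 2.18], [0.31, 2.57], [-1.31, 4.45], [0, 2.66], [-2.55, 2.55]. Speed limits (rad/s): [2.57, 2.57, 3.14, 3.14, 3.14, 3.14].

### API

Orientations are given as a rotation vector (axis times angle).
In Python, from workcell import * gives the robot as it stands.
- The arm moves only by the tool step_arm, never from a script. Its argument "motion" is a list that holds one entry, the list of rows, each a list of 7 numbers: the finger opening in m, from 0 to 0.0854, then the shift along the world's x, y, z in m, then the turn, a rotation vector about the world's x, y, z in degrees. A call has exactly 8 rows; each row is the pose to reach, as a shift and turn from the pose measured when the call began; what a row does not reach only later rows make up. A row lasts 1/8 s, in which the tool goes at most 62.5 mm and 10.7 degrees, less where a joint would pass 70% of its speed; a pose out of reach is approached as far as the arm can. A call with a gripper value outside its range is refused whole. The fingers move at their own pace and stop on an object; "newtons" is the grip in N (left out, the last holds). Time passes only in rows, so rows that repeat a pose let the fingers close, or fill a call up. It gives the time, the measured TCP pose, the force and the opening at its end, in the units of the state.
- read_state(): the state, without advancing time (a new reading comes with each control period).
- read_camera(name): name is "scene" or "top"; returns (picture, depth): 400x640x3 uint8, blue, green, red; 400x640 float32, m along the optical axis (not along the pixel's ray), 0 where there is no reading.
- get_calibration(name): a dict with "K" (3x3 intrinsics, pixels), "dist_coeffs" ([k1, k2, p1, p2, k3] as OpenCV has them; the pictures are not rectified), "world_from_camera" (4x4, takes a point from camera to world coordinates). Camera axes: x right, y down, z forward; pixel columns grow to the right and rows downward; lengths in m; the calibration is good to about 2 mm. A picture is of the moment at which its call begins. get_calibration takes no time and is no camera call.
- finish_job(): hands the job in, once; it reports no verdict.
Trained networks look in the newest picture that a camera, given by its name, has taken for a name from the list of things; names that differ only in an ending like _2 or _b are one class to them, and where a whole thing is asked for, a point or a joint stands for the part that bears it (a point fixed in the world has none). Each returns a list of dicts, best first, with "score" (0 to 1); they miss things now and then, are a little off and sometimes report something else, mostly with a low value. They report only what shows in the picture. A call takes as long as a camera call.
- spot_in(camera, thing): "xyz" ([x, y, z] in m, in the coordinates of the camera as it stood for that picture, good to about 4 mm: the middle of the surface that is visible of it).
- regions_of(camera, thing): "region" (400x640 bool, what is visible of it).
The state is a dict: "time": time; "q": joint angles; "joint_vel": joint speeds; "joint_torque": joint torques, N m; "tool_pos": TCP position; "tcp_rot": TCP orientation; "wrist_force": force on the tool from outside, world axes, zero at the start; "torque": the same for the moment, N m; "width": opening from 0.0 (shut) to 1.0 (fully open).
Only numpy, scipy, OpenCV 4.12 (cv2) and the standard library are available. Lean on these libraries where they do the work, as an engineer would, in place of code of your own. Each camera call takes 0.05 s, during which the arm holds its last target. There are 200 camera calls.

### The job

Jack up the front of the 3D-printer base so that its front feet can be changed: stand the ratchet toe jack on the bench with its round saddle centred under the pad of the lift lug (the bracket with the arrowhead on the front rail), then pump the handle, letting it spring back up between strokes, until both front feet are at least 10 mm off the bench. Finish while holding: the program ends with the gripper still pressing the handle right down at its lower stop and the weight on the jack. Take care not to shove the printer along the bench, not to tip the jack over, and not to disturb the other things.

Things in the scene. Friction and masses are not known exactly. Their poses are not given: they have to be found in the camera images.
- lift_pad (a point): centre of the underside of the round pad (24 mm across) below the printer's lift lug: a steel plate, 46 mm wide, arrowhead on top, standing 54 mm out of the front rail, 70 mm left of the rail's middle (seen from the front). Pad centre: 32 mm out from the rail, 22 mm inside the lug's free edge, 52 mm over the bench; lug top 64 mm. Axes as printer; the jack comes in along +x
- front_foot_left (a point): centre of the underside of the front foot at the lug's end of the printer base (feet 34 mm across, at the four corners, 370 mm apart); z is its height above the bench (0 at the start). The base tips about its rear feet and stays level along the front rail, so the other front foot rises as high
- printer: base unit of a large 3D printer, its gantry off: dark frame of 20 x 40 mm rails, 440 mm along the front, 420 mm deep, rail undersides 25 mm and tops 65 mm high, black bed 310 mm square, top 102 mm high, a red print stuck on it; 8 to 12 kg, loose on four rubber feet. Origin: centre of its underside; x from front to rear, y along the front rail to its left end (seen from the front), z up
- jack_cap (a point): grip point of the ratchet toe jack: on the centre line of its upright grey housing (44 mm in x, 36 mm in y, flat top 120 mm high), 100 mm above the jack's underside; grip it across y. Base plate 220 x 70 x 8 mm, centred below. 0.94 kg, balanced near the housing. x from the handle to the toe, y across, z up
- saddle (a point): centre of the top of the jack's round saddle (40 mm across) on the toe, 78 mm ahead (+x) of the housing's centre; 45 mm over the bench with the toe down, so 7 mm below the lift pad. The toe's upright plate reaches 36 mm and its end 94 mm ahead of the housing's centre. Axes as jack_cap
- toe_lift (a joint): height of the toe above its lowest position (m), 0 to 0.036. A full stroke of the handle raises it about 12 mm; as the handle springs back the ratchet catches the load 2 to 3 mm lower, and the next full stroke adds to that (about 23 mm at the bottom of the second, front feet then about 13 mm up)
- pump_stroke (a joint): angle of the pump handle (rad): 0 fully up, 0.84 rad above level; grows as it is pressed down, to 1.04 at the lower stop, 0.20 rad below level. A spring lifts it when let up. The ratchet catches every 0.39 rad: a stroke past 0.98 gains two catches, a shorter one less. Pressing takes about 3 N empty, 6 to 12 N under load
- handle_grip (a point): middle of the upper face of the handle's black rubber grip (85 mm long, 26 wide, 16 thick), 165 mm from the handle's axle. The axle runs along the jack's y, 5 mm behind (-x) the housing's centre, 66 mm above the jack's underside; the handle points to the jack's -x. x along the handle towards the axle, z out of the upper face
- pump_handle: the pump handle of the jack, a steel rod 12 mm thick with the rubber grip at its end; origin on its axle
- cup: a white paper cup, 74 mm across and 88 mm high, standing in front of the printer's right half; a bystander (origin: centre of its underside)
- wrench: a steel spanner 170 mm long lying to the right of the work space; a bystander
- spare_foot: the new rubber foot, a black disc 40 mm across and 12 mm high, lying in front of the printer's left end; a bystander
- motor: a spare stepper motor, 42 mm square and 62 mm high over its shaft; a bystander
- scraper: a print scraper 200 mm long with a black handle; a bystander
- tin: a small steel tin of nozzles, 42 mm across and 28 mm high, standing beside the place of the jack; a bystander

How it is judged:
On the way:
1. the jack stands flat on the bench with its saddle within 10 mm of the point below the lift pad, the printer still on all its feet (horizontal distance between saddle and lift_pad below 0.01 m and height (world z) of jack_cap below 0.104 m and angle between jack_cap's own z axis and vertical below 0.05 rad and height (world z) of front_foot_left below 0.003 m), for 0.2 s.
At the end, for the whole second after the job is handed in: Front foot over 10 mm above the bench, front rail level (0.01 rad); saddle within 12 mm of the pad; jack upright (0.1 rad), carrying over 15 N of the printer; robot off the printer (under 1 N); handle past 0.95 rad, pressed by the robot with over 2 N; printer still (height (world z) of front_foot_left above 0.01 m and angle between printer's own y axis and vertical between 1.5608 and 1.5808 rad and horizontal distance between saddle and lift_pad below 0.012 m and value of joint pump_stroke above 0.95 rad and contact force between any of the fingers, the arm and pump_handle above 2 N and contact force between printer and jack above 15 N and contact force between each of the arm, the fingers and printer below 1 N and angle between jack_cap's own z axis and vertical below 0.1 rad and linear speed of printer below 0.02 m/s); the arm keeps its last pose, push and grip.
It fails at once if the printer is shoved along the bench (its origin moves more than 25 mm, of which the lift itself accounts for about 7) (distance of printer from where it was at the start of the episode above 0.025 m).
It fails at once if the jack is tipped over (more than 0.6 rad) (angle between jack_cap's own z axis and vertical above 0.6 rad).
It fails at once if a bystander is moved more than 30 mm (distance of any of cup, spare_foot, tin, wrench, motor, scraper from where it was at the start of the episode above 0.03 m).
It also fails if it takes over 67 s, if anything falls off the work surface, if the arm or the gripper's body presses on something with over 40 N, if the wrist force passes 120 N, or if a joint passes its speed limit or range.

## Working session

There is one attempt and no reset: what is moved stays moved. The work goes in short steps, Python scripts to look and compute and a tool call to move; the robot and the scene stay as the last step left them, time stands still between calls to the robot, and variables do not carry over. Pictures are saved under pics/ and viewed, on a budget of 10 in all, crops included, one or two more only if the job needs it, and the job is handed in when it is done.

Besides the shell and the picture viewer there is one more tool, called after "Call:" as name(argument=value, ...) on one line, values as JSON. step_arm: Moves the arm, as the interface text tells. Its arguments: {"type":"object","properties":{"motion":{"type":"array"},"newtons":{"type":"number"}},"required":["motion"]}

```bash
mkdir -p pics; cat > h.py <<'E'
from workcell import *
import numpy as np, cv2
def snap(cam,name):
    im,d=read_camera(cam); cv2.imwrite('pics/'+name,im); return im,d
def cloud(cam,d):
    c=get_calibration(cam);K=np.array(c['K']);D=np.array(c['dist_coeffs']);T=np.array(c['world_from_camera'])
    h,w=d.shape;u,v=np.meshgrid(np.arange(w),np.arange(h))
    p=cv2.undistortPoints(np.stack([u,v],-1).reshape(-1,1,2).astype(np.float64),K,D).reshape(h,w,2)
    P=np.dstack([p*d[...,None],d]); W=P@T[:3,:3].T+T[:3,3]; W[d<=0]=np.nan
    return W
def spots(cam,thing):
    T=np.array(get_calibration(cam)['world_from_camera'])
    return [(round(float(r['score']),2),np.round(T[:3,:3]@r['xyz']+T[:3,3],3)) for r in spot_in(cam,thing)[:2]]
E
python3 - <<'E'
from h import *
for c in('top','scene'):
    im,d=snap(c,c+'1.png'); np.save(c+'1.npy',cloud(c,d))
    for t in['lift_pad','printer','jack_cap','saddle','handle_grip','cup','wrench','spare_foot','motor','scraper','tin']:
        print(c,t,spots(c,t))
s=read_state();print(s['time'],s['tool_pos'],s['tcp_rot'],s['width'])
E
```

```text
top lift_pad [(0.91, array([0.706, 0.276, 0.1  ]))]
top printer [(0.94, array([0.705, 0.274, 0.103]))]
top jack_cap [(0.86, array([ 0.471, -0.382,  0.035]))]
top saddle [(0.93, array([ 0.465, -0.317,  0.046]))]
top handle_grip [(0.82, array([ 0.468, -0.477,  0.186]))]
top cup [(0.77, array([ 0.68 , -0.071,  0.013]))]
top wrench [(0.89, array([ 0.721, -0.257,  0.007])), (0.3, array([ 0.471, -0.481,  0.187]))]
top spare_foot [(0.75, array([0.42 , 0.06 , 0.013]))]
top motor [(0.83, array([ 0.742, -0.137,  0.038])), (0.74, array([0.71 , 0.275, 0.101]))]
top scraper [(0.61, array([0.706, 0.275, 0.103])), (0.57, array([ 0.676, -0.37 , -0.002]))]
top tin [(0.56, array([ 0.609, -0.133,  0.026])), (0.28, array([0.706, 0.274, 0.102]))]
scene lift_pad [(0.58, array([0.762, 0.215, 0.083]))]
scene printer [(0.55, array([0.761, 0.217, 0.08 ]))]
scene jack_cap [(0.61, array([ 0.48 , -0.397,  0.033]))]
scene saddle [(0.58, array([ 0.479, -0.31 ,  0.043]))]
scene handle_grip [(0.85, array([ 0.474, -0.486,  0.178]))]
scene cup [(0.69, array([ 0.674, -0.083,  0.061]))]
scene wrench [(0.65, array([ 0.729, -0.27 ,  0.007]))]
scene spare_foot [(0.66, array([0.422, 0.048, 0.011])), (0.49, array([ 0.73 , -0.272,  0.01 ]))]
scene motor [(0.88, array([ 0.753, -0.159,  0.031])), (0.42, array([0.762, 0.212, 0.083]))]
scene scraper [(0.75, array([ 0.73 , -0.272,  0.005])), (0.66, array([ 0.683, -0.384, -0.003]))]
scene tin [(0.7, array([ 0.753, -0.156,  0.034])), (0.69, array([ 0.614, -0.15 ,  0.023]))]
1.2 [0.15901575 0.65601201 0.22339078] [3.72624413e-01 3.11940646e+00 5.23226930e-05] 1.0030193446139262
```

View pics/top1.png

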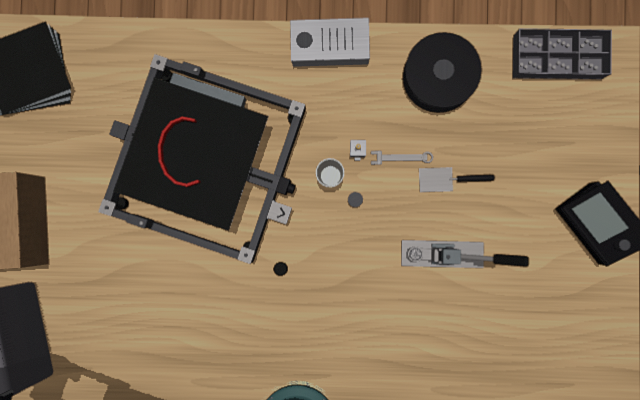

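View pics/scene1.png

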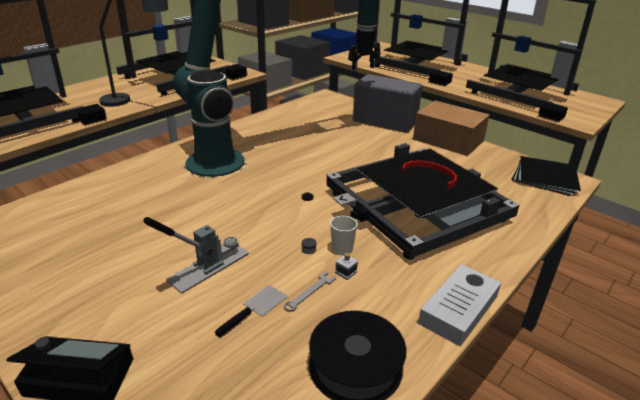

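```bash
python3 - <<'E'
from h import *
W=np.load('top1.npy');x,y,z=W[...,0],W[...,1],W[...,2]
def fit(m,n):
    p=W[m][:,:2].astype(np.float32)
    if len(p)<5: print(n,len(p));return
    r=cv2.minAreaRect(p);print(n,len(p),np.round(W[m].mean(0),4),r,np.round(cv2.boxPoints(r),3).tolist())
j=(x>.35)&(x<.6)&(y<-.24)&(y>-.62)
fit(j&(abs(z-.12)<.006)&(abs(y+.39)<.05),'housing top')
fit(j&(abs(z-.045)<.004)&(y>-.35),'saddle')
fit(j&(abs(z-.008)<.004),'base')
fit(j&(z>.13),'handle')
m=(y>-.1)&(abs(z-.102)<.006)
fit(m,'bed')
m=(y>-.02)&(abs(z-.065)<.005)
fit(m,'rails+lug')
E
```

```text
housing top 289 [ 0.4673 -0.3794  0.1195] ((0.467305451631546, -0.39146795868873596), (0.03481726720929146, 0.07903467863798141), 1.6854403018951416) [[0.4490000009536743, -0.35199999809265137], [0.45100000500679016, -0.4309999942779541], [0.4860000014305115, -0.4300000071525574], [0.48399999737739563, -0.35100001096725464]]
saddle 192 [ 0.4693 -0.301   0.0446] ((0.4684199392795563, -0.3121703565120697), (0.06765978038311005, 0.03935331851243973), 88.1989974975586) [[0.4480000138282776, -0.3449999988079071], [0.4869999885559082, -0.34700000286102295], [0.48899999260902405, -0.27900001406669617], [0.44999998807907104, -0.27799999713897705]]
base 1430 [ 0.473  -0.3905  0.0069] ((0.47550320625305176, -0.4301188588142395), (0.3792659640312195, 0.24863344430923462), 89.97232055664062) [[0.35100001096725464, -0.6200000047683716], [0.6000000238418579, -0.6200000047683716], [0.6000000238418579, -0.2409999966621399], [0.35100001096725464, -0.23999999463558197]]
handle 481 [ 0.4684 -0.4835  0.189 ] ((0.46816396713256836, -0.4745171070098877), (0.025740347802639008, 0.09584186971187592), 0.07640921324491501) [[0.45500001311302185, -0.4269999861717224], [0.45500001311302185, -0.5220000147819519], [0.48100000619888306, -0.5220000147819519], [0.48100000619888306, -0.4269999861717224]]
bed 14892 [0.6955 0.3015 0.1023] ((0.567807674407959, 0.46880143880844116), (0.4449513256549835, 0.8885104656219482), 40.23051834106445) [[0.11100000143051147, 0.6639999747276306], [0.6850000023841858, -0.014000000432133675], [1.024999976158142, 0.27300000190734863], [0.45100000500679016, 0.9520000219345093]]
rails+lug 6146 [0.6739 0.2741 0.0651] ((0.6372507214546204, 0.3777035176753998), (0.6033520698547363, 1.0239746570587158), 30.74067497253418) [[0.11599999666213989, 0.6639999747276306], [0.6399999856948853, -0.21699999272823334], [1.1579999923706055, 0.09200000017881393], [0.6349999904632568, 0.972000002861023]]
```

Top view: the jack's saddle is at px (414,254), its housing at (448,256) and its grip at (510,261), so the toe points to +y. The lug is at (280,212) on the tilted front rail that runs (298,108) to (246,255). Next I'll fit the rail and lug.

```bash
python3 - <<'E'
from h import *
W=np.load('top1.npy')
# rail band z~.065, region of front rail
reg=np.zeros(W.shape[:2],bool); reg[90:270,225:315]=1
m=reg&(abs(W[...,2]-.065)<.006)
P=W[m][:,:2]
# direction guess from pixel corners
a=W[108,297,:2];b=W[255,246,:2];print('corners',W[108,297],W[255,246])
e=(b-a)/np.linalg.norm(b-a)      # printer +y (left)
n=np.array([-e[1],e[0]]); n*=np.sign(n[1]) # to the rear (+y world)
for it in range(3):
    s=(P-a)@e; t=(P-a)@n
    # outer front edge: per-bin min of t away from lug
    bins=np.arange(-.02,.46,.008);pts=[]
    for l in bins:
        k=(s>l)&(s<l+.008)&(abs(t)<.04)
        if k.sum()>3: pts.append((l+.004,t[k].min(),np.median(t[k]),t[k].max()))
    pts=np.array(pts); q=np.polyfit(pts[:,0],pts[:,2],1)
    r=pts[:,2]-np.polyval(q,pts[:,0]); g=abs(r)<.005; q=np.polyfit(pts[g,0],pts[g,2],1)
    e=e+q[0]*n; e/=np.linalg.norm(e); n=np.array([-e[1],e[0]]); n*=np.sign(n[1])
np.set_printoptions(precision=4,suppress=True)
s=(P-a)@e; t=(P-a)@n
k=abs(t-np.median(t[(s>0)]))<.03
print(pts)
print('e',e,'n',n,'yaw n',np.degrees(np.arctan2(n[1],n[0])),'s range',s[k].min(),s[k].max())
L=reg&(abs(W[...,2]-.064)<.008);Q=W[L][:,:2];t2=(Q-a)@n;s2=(Q-a)@e
kk=(t2<-.02)&(t2>-.09)&(s2>.1)
print('lug',kk.sum(),'t',t2[kk].min(),t2[kk].max(),'s',s2[kk].min(),s2[kk].max(), 'centre s',np.percentile(s2[kk],[3,50,97]),np.percentile(t2[kk],[1,5]))
R=np.load('scene1.npy')
print('a',a)
# saddle centre and tin/cup/spare foot masks
for t in['saddle','tin','cup','spare_foot','motor']:
    r=regions_of('top',t)
    if r:
        mm=r[0]['region']; p=W[mm]; p=p[~np.isnan(p[:,0])]; print(t,r[0]['score'],mm.sum(),p.min(0),p.max(0))
E
```

```text
corners [0.84020427 0.0216064  0.06800815] [0.45353976 0.14163105 0.06884595]
[[-0.016  -0.0143  0.0132  0.0378]
 [-0.008  -0.0171  0.0134  0.0392]
 [ 0.     -0.0161  0.0128  0.0393]
 [ 0.008  -0.0162  0.0022  0.0196]
 [ 0.016  -0.0153  0.      0.0199]
 [ 0.024  -0.0154 -0.0048  0.0037]
 [ 0.032  -0.0164 -0.0061  0.0035]
 [ 0.04   -0.0148 -0.0071  0.0036]
 [ 0.048  -0.0169 -0.0059  0.0036]
 [ 0.056  -0.0149 -0.0056  0.0048]
 [ 0.064  -0.0168 -0.007   0.0041]
 [ 0.072  -0.0154 -0.0057  0.0039]
 [ 0.08   -0.0151 -0.0055  0.0037]
 [ 0.088  -0.016  -0.0064  0.004 ]
 [ 0.096  -0.0166 -0.0063  0.0043]
 [ 0.104  -0.0148 -0.0046  0.0043]
 [ 0.112  -0.0154 -0.0058  0.0033]
 [ 0.12   -0.0157 -0.0066  0.0039]
 [ 0.128  -0.0172 -0.0077  0.0039]
 [ 0.136  -0.0152 -0.007   0.0034]
 [ 0.144  -0.0167 -0.0058  0.0043]
 [ 0.152  -0.0151 -0.0062  0.004 ]
 [ 0.16   -0.0153 -0.0062  0.0045]
 [ 0.168  -0.0157 -0.0071  0.0043]
 [ 0.176  -0.0218 -0.0061  0.0038]
 [ 0.184  -0.0396 -0.0056  0.039 ]
 [ 0.192  -0.0394  0.0004  0.0399]
 [ 0.2    -0.0396 -0.0005  0.0391]
 [ 0.208  -0.0394  0.0012  0.0388]
 [ 0.21
[... 839 characters left out ...]
08  -0.0144  0.0142  0.0399]
 [ 0.416  -0.0153  0.0136  0.0391]
 [ 0.424  -0.0158  0.0147  0.0398]]
e [-0.9558  0.2941] n [0.2941 0.9558] yaw n 72.89394670162028 s range -0.017179668903919535 0.4242942961494672
lug 526 t -0.06951691757563526 -0.02001892740788536 s 0.17999108077415268 0.2946465878175499 centre s [0.1843 0.2589 0.2925] [-0.069 -0.066]
a [0.8402 0.0216]
saddle 0.71 399 [ 0.4463 -0.3475  0.0051] [ 0.4884 -0.2784  0.0863]
tin 0.54 185 [ 0.5893 -0.1562  0.0209] [ 0.6297 -0.1185  0.0348]
cup 0.55 631 [ 0.6363 -0.1034 -0.0029] [ 0.7093 -0.0336  0.0938]
spare_foot 0.71 143 [0.3983 0.0431 0.0037] [0.4335 0.0762 0.0179]
motor 0.79 327 [ 0.7169 -0.1675 -0.006 ] [ 0.7701 -0.118   0.0686]
```

Call:
step_arm(motion=[[[0.085, 0.04, -0.04, 0.01, 0, 0, -6], [0.085, 0.08, -0.09, 0.02, 0, 0, -12], [0.085, 0.12, -0.14, 0.03, 0, 0, -18], [0.085, 0.16, -0.19, 0.04, 0, 0, -24], [0.085, 0.2, -0.24, 0.04, 0, 0, -30], [0.085, 0.24, -0.28, 0.04, 0, 0, -36], [0.085, 0.27, -0.32, 0.04, 0, 0, -42], [0.085, 0.3, -0.36, 0.04, 0, 0, -48]]])

```text
time: 2.45
tool_pos: [0.4601, 0.2944, 0.2637]
tcp_rot: [1.614, 2.695, 0.001]
wrist_force: [0.6, 0.3, 0.1]
width: 0.997
```

```bash
python3 - <<'E'
from h import *
W=np.load('top1.npy');x,y,z=W[...,0],W[...,1],W[...,2]
T=(x>.40)&(x<.54)
m=T&(abs(z-.008)<.0055)&(z>.003)&(y>-.5)&(y<-.26)
# rely on grey appearance
im=cv2.imread('pics/top1.png').astype(int); g=(im.max(2)-im.min(2))<25
m&=g; p=W[m][:,:2].astype(np.float32); r=cv2.minAreaRect(p); print(len(p),r,np.round(cv2.boxPoints(r),4).tolist())
for lo,hi in((.117,.123),(.042,.048)):
    m=T&(z>lo)&(z<hi)&g&(y<-.26)&(y>-.41); p=W[m]; print(lo,len(p),np.round(np.percentile(p,[2,50,98],axis=0),4).tolist())
E
```

```text
1032 ((0.46847158670425415, -0.37552642822265625), (0.06903533637523651, 0.2204025834798813), 0.15801823139190674) [[0.43369999527931213, -0.2653999924659729], [0.4343000054359436, -0.48579999804496765], [0.5033000111579895, -0.48559999465942383], [0.5026999711990356, -0.2651999890804291]]
0.117 190 [[0.4502, -0.396, 0.1172], [0.4671, -0.3763, 0.1197], [0.4843, -0.3541, 0.1225]]
0.042 164 [[0.45, -0.3464, 0.0422], [0.4699, -0.2997, 0.0446], [0.4879, -0.2791, 0.0478]]
```

Call:
step_arm(motion=[[[0.085, 0.01, -0.06, 0, 0, 0, -4], [0.085, 0.01, -0.12, 0, 0, 0, -8], [0.085, 0.01, -0.18, 0, 0, 0, -12], [0.085, 0.01, -0.24, 0, 0, 0, -16], [0.085, 0.01, -0.3, 0, 0, 0, -20], [0.085, 0.01, -0.36, 0, 0, 0, -24], [0.085, 0.01, -0.42, 0, 0, 0, -28], [0.085, 0.01, -0.48, 0, 0, 0, -28]]])

```text
time: 3.45
tool_pos: [0.4699, -0.1876, 0.2642]
tcp_rot: [2.218, 2.222, 0.002]
wrist_force: [0.9, 0.6, -0.2]
width: 0.997
```

Call:
step_arm(motion=[[[0.085, 0, -0.06, 0, 0, 0, 0], [0.085, -0.001, -0.12, 0, 0, 0, 0], [0.085, -0.002, -0.17, 0, 0, 0, 0], [0.085, -0.002, -0.188, -0.02, 0, 0, 0], [0.085, -0.002, -0.188, -0.06, 0, 0, 0], [0.085, -0.002, -0.188, -0.1, 0, 0, 0], [0.085, -0.002, -0.188, -0.14, 0, 0, 0], [0.085, -0.002, -0.188, -0.161, 0, 0, 0]]])

```text
time: 4.45
tool_pos: [0.4661, -0.3728, 0.0992]
tcp_rot: [-2.216, -2.221, -0.002]
wrist_force: [-0.2, 0.4, 0.1]
width: 0.997
```

Call:
step_arm(motion=[[[0.06, 0, 0, 0, 0, 0, 0], [0.045, 0, 0, 0, 0, 0, 0], [0.03, 0, 0, 0, 0, 0, 0], [0.02, 0, 0, 0, 0, 0, 0], [0.02, 0, 0, 0, 0, 0, 0], [0.02, 0, 0, 0, 0, 0, 0], [0.02, 0, 0, 0, 0, 0, 0], [0.02, 0, 0, 0, 0, 0, 0]]], newtons=90)

```text
time: 5.45
tool_pos: [0.4666, -0.3732, 0.101]
tcp_rot: [-2.217, -2.222, -0.002]
wrist_force: [-2.6, 1.8, 6.7]
width: 0.392
```

Call:
step_arm(motion=[[[0.02, 0, 0, 0.01, 0, 0, 0], [0.02, 0, 0, 0.02, 0, 0, 0], [0.02, 0.005, 0.025, 0.025, 0, 0, -2], [0.02, 0.015, 0.065, 0.025, 0, 0, -4], [0.02, 0.025, 0.11, 0.025, 0, 0, -7], [0.02, 0.035, 0.155, 0.025, 0, 0, -10], [0.02, 0.04, 0.2, 0.025, 0, 0, -13], [0.02, 0.045, 0.23, 0.025, 0, 0, -16]]])

```text
time: 6.45
tool_pos: [0.511, -0.1408, 0.1255]
tcp_rot: [-2.504, -1.89, -0.003]
wrist_force: [0.4, -1.3, -9.6]
width: 0.393
```

```bash
python3 - <<'E'
from h import *
s=read_state();print(s['tool_pos'],s['tcp_rot'],s['wrist_force'],s['torque'])
im,d=snap('top','top2.png'); W=cloud('top',d); np.save('top2.npy',W)
print(spots('top','saddle'),spots('top','handle_grip'))
im,d=snap('scene','scene2.png')
cv2.imwrite('pics/c2.png',np.vstack([cv2.resize(im[120:320,150:450],(800,533))]))
E
```

```text
[ 0.5109641  -0.14083396  0.12551887] [-2.50437803 -1.8903215  -0.00274194] [ 0.39499126 -1.29416294 -9.5864859 ] [-0.15859866 -0.03247355 -0.01957619]
[(0.43, array([ 0.536, -0.062,  0.069]))] [(0.59, array([ 0.479, -0.265,  0.237])), (0.28, array([0.421, 0.062, 0.01 ]))]
```

View pics/c2.png

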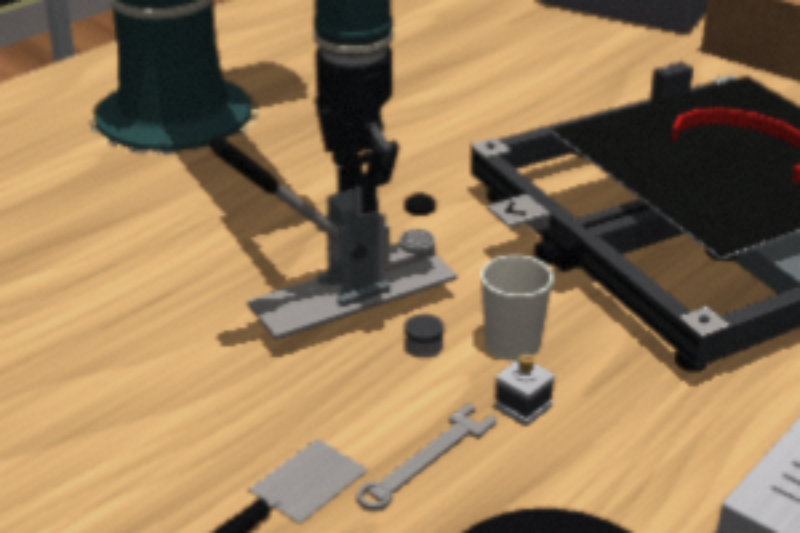

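Held upright and clear, about 110 mm short of the lug; the tin (crop px 424,335) is clear. I'll measure the held jack precisely.

```bash
python3 - <<'E'
from h import *
np.set_printoptions(precision=4,suppress=True)
W=np.load('top2.npy');im=cv2.imread('pics/top2.png').astype(int);g=(im.max(2)-im.min(2))<30
x,y,z=W[...,0],W[...,1],W[...,2]
R=(x>.42)&(x<.62)&(y>-.27)&(y<0)&~((x>.58)&(y<-.1))
m=R&(z>.025)&(z<.042)
p=W[m];r=cv2.minAreaRect(p[:,:2].astype(np.float32));print(len(p),r,np.median(p[:,2]))
A=np.c_[p[:,:2],np.ones(len(p))];c=np.linalg.lstsq(A,p[:,2],rcond=None)[0];print('plane slope',c)
m=R&(z>.064)&(z<.076)&(y>-.095)
p=W[m];print('sad',len(p),p.min(0),p.max(0),p.mean(0));print(cv2.minEnclosingCircle(p[:,:2].astype(np.float32)))
E
```

```text
219 ((0.5321575999259949, -0.07169332355260849), (0.0724819153547287, 0.07004807889461517), 72.87287902832031) 0.032328743372288304
plane slope [-0.0037 -0.0228  0.033 ]
sad 77 [ 0.5184 -0.0702  0.0642] [ 0.5524 -0.0498  0.0759] [ 0.5368 -0.0587  0.07  ]
((0.5353788137435913, -0.0629081055521965), 0.018594156950712204)
```

Call:
step_arm(motion=[[[0.02, 0.005, 0.015, -0.007, 0, 0, -1], [0.02, 0.01, 0.03, -0.015, 0, 0, -1], [0.02, 0.011, 0.043, -0.019, 0, 0, -1], [0.02, 0.011, 0.043, -0.021, 0, 0, -1], [0.02, 0.016, 0.063, -0.021, 0, 0, -1], [0.02, 0.021, 0.083, -0.021, 0, 0, -1], [0.02, 0.026, 0.103, -0.021, 0, 0, -1], [0.02, 0.031, 0.123, -0.021, 0, 0, -1]]])

```text
time: 7.65
tool_pos: [0.5426, -0.0198, 0.105]
tcp_rot: [-2.52, -1.874, -0.001]
wrist_force: [0.3, -0.2, -9.3]
width: 0.391
```

```bash
python3 - <<'E'
from h import *
s=read_state();print(s['tool_pos'],s['tcp_rot'],s['wrist_force'],s['torque'])
im,d=snap('scene','scene3.png')
cv2.imwrite('pics/c3.png',cv2.resize(im[130:290,200:440],(800,533)))
im,d=snap('top','top3.png'); np.save('top3.npy',cloud('top',d))
E
```

```text
[ 0.54260387 -0.01982841  0.10495599] [-2.51978398e+00 -1.87423029e+00 -1.38443036e-03] [ 0.29202296 -0.17603666 -9.29950146] [ 0.09617381 -0.05746653 -0.021942  ]
```

View pics/c3.png

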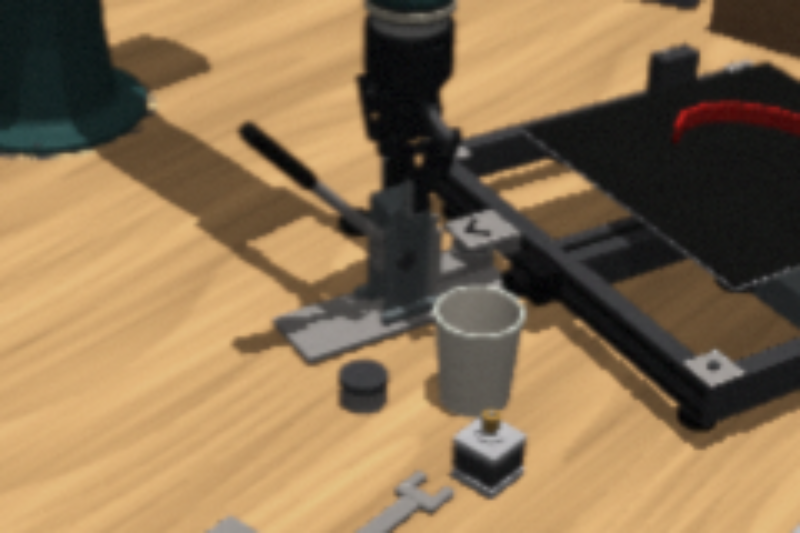

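Toe is under the lug (crop px 480,230), nothing touched. Lower the last 4 mm.

Call:
step_arm(motion=[[[0.02, 0, 0.002, -0.002, 0, 0, 0], [0.02, 0, 0.002, -0.004, 0, 0, 0], [0.02, 0, 0.002, -0.005, 0, 0, 0], [0.02, 0, 0.002, -0.005, 0, 0, 0], [0.02, 0, 0.002, -0.005, 0, 0, 0], [0.02, 0, 0.002, -0.005, 0, 0, 0], [0.02, 0, 0.002, -0.005, 0, 0, 0], [0.02, 0, 0.002, -0.005, 0, 0, 0]]])

```text
time: 8.75
tool_pos: [0.5432, -0.0168, 0.1011]
tcp_rot: [-2.518, -1.876, -0.004]
wrist_force: [-5.2, -0.1, 4.1]
width: 0.393
```

```bash
cat > m.py <<'E'
from h import *
np.set_printoptions(precision=4,suppress=True)
import sys
def rail(W):
    a=np.array([.8402,.0216]);e=np.array([-.9558,.2941]);n=np.array([.2941,.9558])
    reg=np.zeros(W.shape[:2],bool); reg[90:270,225:315]=1
    P=W[reg&(W[...,2]>.058)&(W[...,2]<.09)]; s=(P[:,:2]-a)@e;t=(P[:,:2]-a)@n
    k=(s>.03)&(s<.17)&(abs(t+.006)<.025); L=(s>.25)&(s<.296)&(t<-.02)&(t>-.09)
    print('rail t',np.percentile(t[k],[1,50,99]),'z',np.median(P[k,2]),'lug free edge t',np.percentile(t[L],2) if L.any() else None,'s',np.percentile(s[L],[2,98]) if L.any() else 0,'zlug',np.median(P[L,2]) if L.any() else 0)
E
python3 - <<'E'
from m import *
rail(np.load('top1.npy'));rail(np.load('top3.npy'))
s=read_state();print(s['tool_pos'],s['wrist_force'],s['torque'])
E
```

```text
rail t [-0.0165 -0.0063  0.0043] z 0.06494387237959343 lug free edge t -0.0688284366837013 s [0.2511 0.2938] zlug 0.0643484150683944
rail t [-0.0167 -0.0064  0.0047] z 0.0648449667560621 lug free edge t None s 0 zlug 0
[ 0.5432 -0.0168  0.1011] [-5.1744 -0.0809  4.0799] [-0.0205  0.9951  0.0003]
```

Call:
step_arm(motion=[[[0.06, 0, 0, 0, 0, 0, 0], [0.085, 0, 0, 0, 0, 0, 0], [0.085, 0, 0, 0, 0, 0, 0], [0.085, 0, 0, 0.005, 0, 0, 0], [0.085, 0, 0, 0.03, 0, 0, 0], [0.085, 0, 0, 0.07, 0, 0, 0], [0.085, 0, 0, 0.12, 0, 0, 0], [0.085, 0, 0, 0.17, 0, 0, 0]]])

```text
time: 9.75
tool_pos: [0.5431, -0.0167, 0.2728]
tcp_rot: [-2.519, -1.876, -0.004]
wrist_force: [0.1, 0.9, -0.7]
width: 0.996
```

```bash
python3 - <<'E'
from m import *
im,d=snap('top','top4.png');W=cloud('top',d);np.save('top4.npy',W);rail(W)
print(spots('top','handle_grip'));print(spots('top','tin'),spots('top','cup'))
x,y,z=W[...,0],W[...,1],W[...,2]
R=(x>.40)&(x<.60)&(y>-.25)&(y<0.0)&~((x>.58)&(y<-.1))
p=W[R&(z>.004)&(z<.013)]; r=cv2.minAreaRect(p[:,:2].astype(np.float32));print(len(p),r)
p=W[R&(z>.1)&(z<.24)&(y<-.08)];print(len(p),p.min(0),p.max(0),p.mean(0))
s=read_state();print(s['tool_pos'],s['tcp_rot'],s['wrist_force'])
E
```

```text
rail t [-0.0165 -0.0065  0.0042] z 0.06508526969838224 lug free edge t None s 0 zlug 0
[(0.9, array([ 0.512, -0.126,  0.194]))]
[(0.57, array([ 0.612, -0.138,  0.027]))] [(0.7, array([ 0.679, -0.071,  0.012])), (0.41, array([0.716, 0.282, 0.103]))]
596 ((0.499662309885025, -0.1267729103565216), (0.2456844598054886, 0.19748707115650177), 89.24138641357422)
345 [ 0.4916 -0.1612  0.1368] [ 0.5309 -0.08    0.2291] [ 0.5127 -0.1261  0.1947]
[ 0.5443 -0.0168  0.2731] [2.5186 1.8758 0.0085] [-0.1491  0.5307 -0.5543]
```

View pics/top4.png

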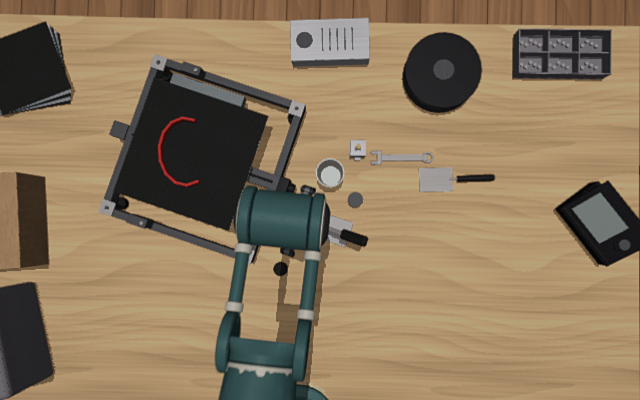

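Call:
step_arm(motion=[[[0.06, -0.01, -0.03, 0, 0, 0, 0], [0.03, -0.02, -0.06, 0, 0, 0, 0], [0, -0.032, -0.1, 0, 0, 0, 0], [0, -0.032, -0.101, 0, 0, 0, 0], [0, -0.032, -0.101, 0, 0, 0, 0], [0, -0.032, -0.101, -0.015, 0, 0, 0], [0, -0.032, -0.101, -0.035, 0, 0, 0], [0, -0.032, -0.101, -0.05, 0, 0, 0]]], newtons=40)

```text
time: 10.95
tool_pos: [0.5114, -0.1169, 0.2204]
tcp_rot: [-2.518, -1.877, -0.006]
wrist_force: [0.2, -0.8, 0.7]
width: -0.001
```

Call:
step_arm(motion=[[[0, -0.003, -0.011, -0.016, 0, 0, 0], [0, -0.006, -0.023, -0.032, 0, 0, 0], [0, -0.011, -0.039, -0.061, 0, 0, 0], [0, -0.014, -0.05, -0.091, 0, 0, 0], [0, -0.016, -0.055, -0.124, 0, 0, 0], [0, -0.017, -0.059, -0.141, 0, 0, 0], [0, -0.017, -0.061, -0.155, 0, 0, 0], [0, -0.017, -0.061, -0.16, 0, 0, 0]]])

```text
time: 11.95
tool_pos: [0.4946, -0.1786, 0.0605]
tcp_rot: [-2.519, -1.876, -0.007]
wrist_force: [-0.2, 0.9, 7.9]
width: -0.003
```

```bash
python3 - <<'E'
from m import *
s=read_state();print(s['time'],s['tool_pos'],s['wrist_force'])
im,d=snap('top','top5.png');W=cloud('top',d);rail(W)
im,d=snap('scene','scene5.png')
cv2.imwrite('pics/c5.png',cv2.resize(im[130:290,200:440],(800,533)))
E
```

```text
11.95 [ 0.4946 -0.1786  0.0605] [-0.1977  0.859   7.9492]
rail t [-0.0164 -0.0063  0.0046] z 0.0672044906571374 lug free edge t -0.06838242020661739 s [0.2511 0.2939] zlug 0.06709035952337428
```

View pics/c5.png

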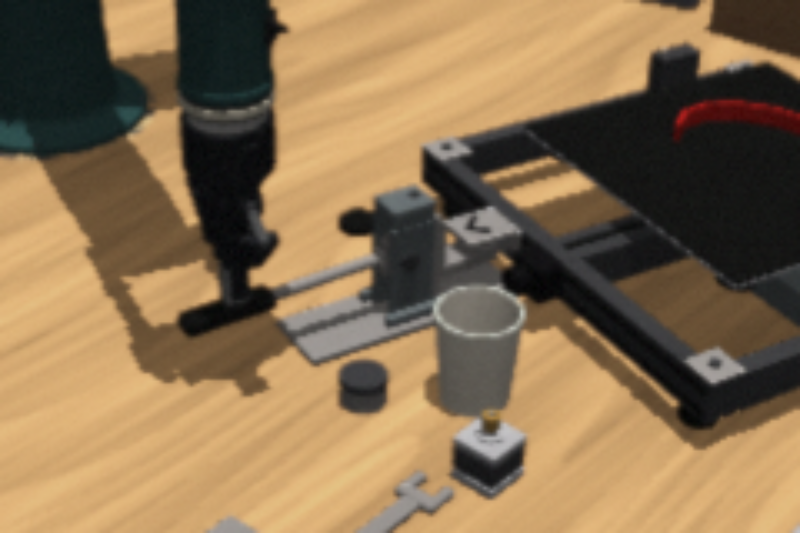

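Stroke one works, but the lug is only about 3 mm up. I'll press further to find the stop.

Call:
step_arm(motion=[[[0, 0, 0, -0.002, 0, 0, 0], [0, 0, 0, -0.004, 0, 0, 0], [0, 0, 0, -0.006, 0, 0, 0], [0, 0, 0, -0.008, 0, 0, 0], [0, 0, 0, -0.01, 0, 0, 0], [0, 0, 0, -0.01, 0, 0, 0], [0, 0, 0, -0.01, 0, 0, 0], [0, 0, 0, -0.01, 0, 0, 0]]])

```text
time: 13.05
tool_pos: [0.4947, -0.1786, 0.0515]
tcp_rot: [-2.519, -1.875, -0.008]
wrist_force: [-1.5, 4.2, 8.1]
width: -0.002
```

```bash
python3 - <<'E'
from m import *
s=read_state();print(s['time'],s['tool_pos'],s['wrist_force'])
im,d=snap('top','top6.png');W=cloud('top',d);rail(W)
E
```

```text
13.05 [ 0.4947 -0.1786  0.0515] [-1.4963  4.1533  8.0806]
rail t [-0.0162 -0.0065  0.0049] z 0.0677073168604504 lug free edge t -0.06817292515122297 s [0.2511 0.2939] zlug 0.06741822299455658
```

```bash
python3 - <<'E'
from m import *
im,d=snap('scene','scene7.png');W=cloud('scene',d)
cv2.imwrite('pics/c7.png',cv2.resize(im[180:250,235:340],(800,533),interpolation=cv2.INTER_CUBIC))
for v in regions_of('scene','handle_grip')[:1]:
    p=W[v['region']];p=p[~np.isnan(p[:,0])];n=np.array([.293,.956]);dd=-(p[:,:2]-[.5425,-.0192])@n
    for lo in np.arange(.05,.24,.015):
        k=(dd>lo)&(dd<lo+.015)
        if k.sum()>4: print(round(lo+.0075,3),k.sum(),np.percentile(p[k,2],[5,50,90]))
E
```

```text
0.073 10 [0.0599 0.0635 0.066 ]
0.088 12 [0.0595 0.0619 0.0638]
0.103 16 [0.0549 0.0615 0.0635]
0.118 16 [0.0547 0.0577 0.0608]
0.132 18 [0.0533 0.058  0.0608]
0.148 33 [0.0511 0.0588 0.0623]
0.162 25 [0.0467 0.0552 0.0589]
0.178 39 [0.0473 0.0553 0.0579]
0.192 40 [0.0474 0.0547 0.0568]
0.208 41 [0.0444 0.0519 0.0554]
```

View pics/c7.png

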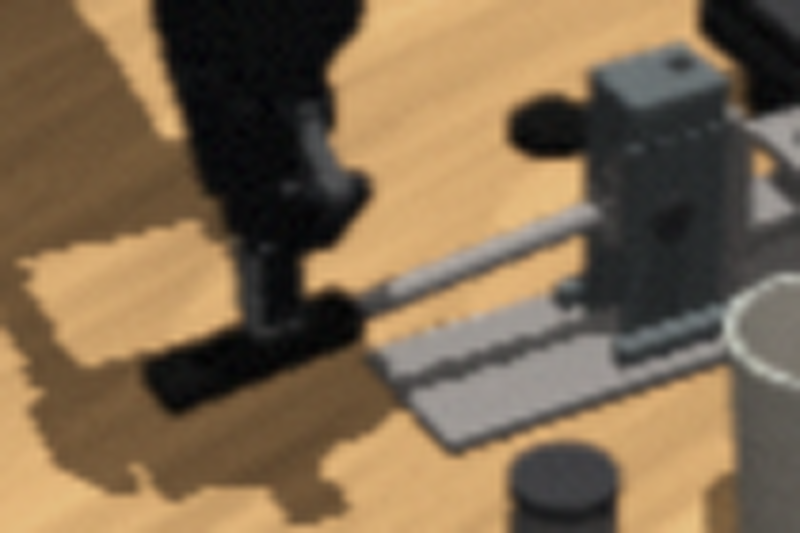

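```bash
python3 - <<'E'
from m import *
im,d=snap('top','top8.png');Wt=cloud('top',d)
im,d=snap('scene','scene8.png');Ws=cloud('scene',d)
n=np.array([.293,.956]);l=np.array([.956,-.293])
for nm,W in(('top',Wt),('scene',Ws)):
    q=W[...,:2]-[.5425,-.0192];dd=-q@n;la=q@l;z=W[...,2]
    print(nm)
    for lo in np.arange(-.03,.24,.015):
        k=(dd>lo)&(dd<lo+.015)&(abs(la)<.012)&(z<.14)
        if k.sum()>3: print(round(lo+.0075,3),k.sum(),np.percentile(z[k],[5,25,50,75,95]))
    # housing top plane tilt
    k=(abs(dd)<.019)&(abs(la)<.015)&(z>.105)&(z<.135)
    if k.sum()>10:
        c=np.linalg.lstsq(np.c_[dd[k],la[k],np.ones(k.sum())],z[k],rcond=None)[0];print('top plane',c)
    k=(dd>.04)&(dd<.105)&(abs(abs(la)-.023)<.008)&(z<.03)
    print('base rear z',k.sum(),np.median(z[k]) if k.any() else 0)
E
```

```text
top
-0.022 48 [0.0807 0.093  0.1175 0.1199 0.1223]
-0.008 56 [0.1159 0.1198 0.1209 0.1226 0.1253]
0.008 57 [0.1164 0.118  0.1197 0.122  0.1243]
0.022 68 [0.0064 0.0105 0.0771 0.118  0.1223]
0.038 49 [0.0053 0.0085 0.0643 0.0687 0.0705]
0.052 52 [0.0043 0.0074 0.0599 0.0668 0.071 ]
0.068 49 [0.0034 0.0085 0.0586 0.0642 0.0671]
0.082 50 [0.0037 0.0084 0.0345 0.0633 0.0669]
0.098 51 [0.0044 0.0074 0.056  0.0607 0.0648]
0.113 5 [0.0052 0.0069 0.0099 0.0533 0.0576]
top plane [-0.023   0.0046  0.1202]
base rear z 287 0.007877762989093595
scene
-0.008 22 [0.1188 0.1197 0.1211 0.1222 0.1228]
0.008 25 [0.0147 0.1173 0.1192 0.1204 0.1214]
0.022 125 [0.0078 0.0461 0.0776 0.1046 0.1198]
0.038 47 [0.0059 0.0078 0.0112 0.0667 0.0709]
0.052 45 [0.0058 0.008  0.0108 0.0652 0.0689]
0.068 41 [0.0054 0.0077 0.0091 0.063  0.0667]
0.082 48 [0.0051 0.0072 0.0107 0.0622 0.0658]
0.098 40 [0.0056 0.008  0.032  0.06   0.0636]
0.113 53 [-0.0016  0.0034  0.0089  0.0584  0.0624]
0.128 47 [-0.0029 -0.0008  0.002   0.0566  0.0615]
0.142 48 [-0.0022 -0.0009  0.0494  0.0595  0.0617]
0.158 45 [-0.0023 -0.0008  0.0012  0.0588  0.0819]
0.173 98 [-0.0021  0.0011  0.0634  0.0842  0.1088]
0.188 77 [-0.002   0.0014  0.0554  0.1077  0.1341]
0.202 53 [-0.0025 -0.0008  0.0019  0.0545  0.0569]
0.218 48 [-0.0026  0.0002  0.0031  0.0505  0.0546]
0.232 28 [-0.0034 -0.0017 -0.0008  0.0002  0.0014]
0.248 26 [-0.0034 -0.0017 -0.0005  0.0009  0.0024]
top plane [-0.042   0.0315  0.12  ]
base rear z 140 0.007933187923228835
```

```bash
python3 - <<'E'
import cv2,numpy as np
im=cv2.imread('pics/top8.png'); cv2.imwrite('pics/c8.png',cv2.resize(im[180:300,240:420],(800,533),interpolation=cv2.INTER_CUBIC))
E
```

View pics/c8.png

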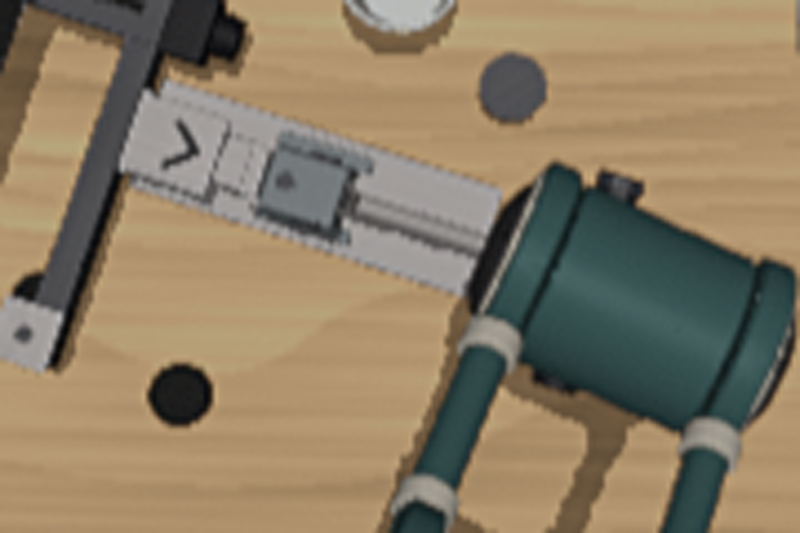

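The jack stands flat and square. The rod slopes only about 0.09–0.10 rad below level (stroke ≈0.93), so the handle isn't at its stop. Continue down.

Call:
step_arm(motion=[[[0, 0, 0, -0.002, 0, 0, 0], [0, 0, 0, -0.004, 0, 0, 0], [0, 0, 0, -0.006, 0, 0, 0], [0, 0, 0, -0.008, 0, 0, 0], [0, 0, 0, -0.01, 0, 0, 0], [0, 0, 0, -0.01, 0, 0, 0], [0, 0, 0, -0.01, 0, 0, 0], [0, 0, 0, -0.01, 0, 0, 0]]])

```text
time: 14.3
tool_pos: [0.495, -0.1784, 0.0425]
tcp_rot: [-2.519, -1.873, -0.01]
wrist_force: [-1.3, 5.5, 9.3]
width: 0.002
```

```bash
cat >> m.py <<'E'
def look(tag):
    s=read_state();print(s['time'],s['tool_pos'],s['wrist_force'])
    im,d=snap('top','t%s.png'%tag);Wt=cloud('top',d);rail(Wt)
    im,d=snap('scene','s%s.png'%tag);Ws=cloud('scene',d)
    n=np.array([.293,.956]);l=np.array([.956,-.293])
    for W in(Wt,Ws):
        q=W[...,:2]-[.5425,-.0192];dd=-q@n;la=q@l;z=W[...,2]
        k=(dd>.035)&(dd<.105)&(abs(la)<.012)&(z>.03)&(z<.14)
        b=np.linspace(.035,.105,8);pt=[]
        for a,c in zip(b[:-1],b[1:]):
            kk=k&(dd>=a)&(dd<c)
            if kk.sum()>2: pt.append(((a+c)/2,np.percentile(z[kk],85)))
        pt=np.array(pt)
        if len(pt)>2: print('rod slope',np.polyfit(pt[:,0],pt[:,1],1))
    return Wt,Ws
E
python3 -c "
from m import *
look('9')"
```

```text
14.3 [ 0.495  -0.1784  0.0425] [-1.3054  5.4553  9.2693]
rail t [-0.0162 -0.0063  0.0048] z 0.0682882980593027 lug free edge t -0.0678671989347208 s [0.2511 0.294 ] zlug 0.06825910505195831
rod slope [-0.1737  0.0757]
rod slope [-0.1311  0.0716]
```

Call:
step_arm(motion=[[[0, 0, 0, -0.002, 0, 0, 0], [0, 0, 0, -0.004, 0, 0, 0], [0, 0, 0, -0.006, 0, 0, 0], [0, 0, 0, -0.008, 0, 0, 0], [0, 0, 0, -0.01, 0, 0, 0], [0, 0, 0, -0.01, 0, 0, 0], [0, 0, 0, -0.01, 0, 0, 0], [0, 0, 0, -0.01, 0, 0, 0]]])

```text
time: 15.4
tool_pos: [0.4955, -0.1783, 0.0347]
tcp_rot: [-2.52, -1.871, -0.012]
wrist_force: [-4.3, 5.9, 17.3]
width: -0.004
```

```bash
python3 -c "
from m import *
look('10')"
```

```text
15.4 [ 0.4955 -0.1783  0.0347] [-4.3272  5.8861 17.3121]
rail t [-0.0161 -0.0061  0.005 ] z 0.06919638968032205 lug free edge t -0.06804106865657868 s [0.2511 0.2938] zlug 0.06868350270504897
rod slope [-0.1861  0.073 ]
rod slope [-0.2427  0.0762]
```

Force rose to 17 N, rod slope about 0.2: lower stop reached. Let the handle up along the arc.

Call:
step_arm(motion=[[[0, 0, 0, 0.03, 0, 0, 0], [0, 0.001, 0.004, 0.06, 0, 0, 0], [0, 0.003, 0.008, 0.09, 0, 0, 0], [0, 0.006, 0.018, 0.12, 0, 0, 0], [0, 0.01, 0.035, 0.15, 0, 0, 0], [0, 0.014, 0.05, 0.175, 0, 0, 0], [0, 0.017, 0.061, 0.195, 0, 0, 0], [0, 0.017, 0.061, 0.195, 0, 0, 0]]])

```text
time: 16.5
tool_pos: [0.5137, -0.1177, 0.2312]
tcp_rot: [-2.521, -1.874, -0.016]
wrist_force: [-0.2, -0.8, -0.6]
width: -0.002
```

```bash
python3 - <<'E'
from m import *
Wt,Ws=look('11')
print(spots('scene','handle_grip'),spots('top','handle_grip'))
im=cv2.imread('pics/s11.png');cv2.imwrite('pics/c11.png',cv2.resize(im[130:290,200:440],(800,533)))
E
```

```text
16.5 [ 0.5137 -0.1177  0.2312] [-0.1557 -0.7877 -0.6281]
rail t [-0.0163 -0.0064  0.005 ] z 0.06653083729125342 lug free edge t -0.0684247012115361 s [0.2511 0.2939] zlug 0.0665024862998469
rod slope [0.9506 0.0718]
[(0.86, array([ 0.521, -0.129,  0.175])), (0.44, array([ 0.613, -0.149,  0.024]))] [(0.31, array([0.561, 0.024, 0.044]))]
```

View pics/c11.png

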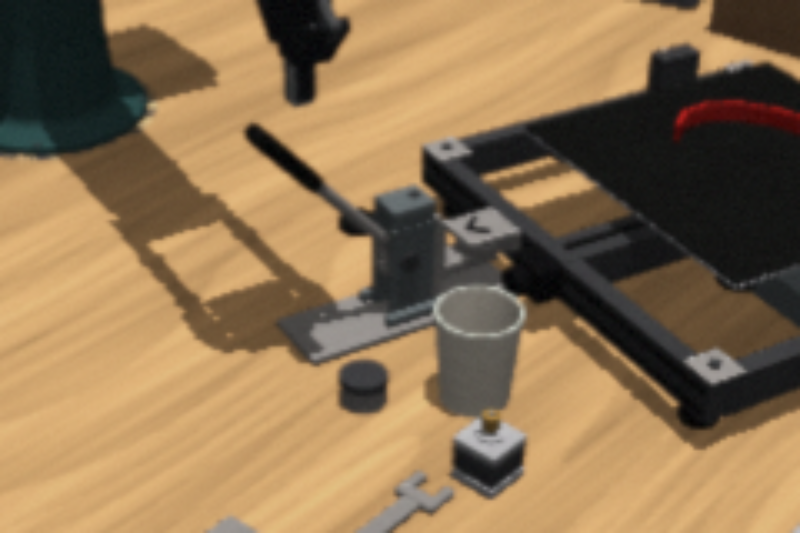

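Call:
step_arm(motion=[[[0, 0, 0, -0.03, 0, 0, 0], [0, 0, 0, -0.045, 0, 0, 0], [0, -0.004, -0.011, -0.06, 0, 0, 0], [0, -0.007, -0.022, -0.073, 0, 0, 0], [0, -0.01, -0.03, -0.088, 0, 0, 0], [0, -0.013, -0.038, -0.102, 0, 0, 0], [0, -0.015, -0.044, -0.117, 0, 0, 0], [0, -0.016, -0.049, -0.132, 0, 0, 0]]])

```text
time: 17.7
tool_pos: [0.4961, -0.1662, 0.0963]
tcp_rot: [-2.519, -1.867, -0.013]
wrist_force: [1.0, 6.3, 6.1]
width: -0.005
```

Call:
step_arm(motion=[[[0, -0.001, -0.003, -0.016, 0, 0, 0], [0, -0.002, -0.006, -0.033, 0, 0, 0], [0, -0.002, -0.007, -0.041, 0, 0, 0], [0, -0.003, -0.009, -0.049, 0, 0, 0], [0, -0.003, -0.01, -0.055, 0, 0, 0], [0, -0.003, -0.011, -0.061, 0, 0, 0], [0, -0.003, -0.011, -0.065, 0, 0, 0], [0, -0.003, -0.011, -0.067, 0, 0, 0]]])

```text
time: 18.7
tool_pos: [0.4948, -0.1771, 0.0334]
tcp_rot: [-2.52, -1.866, -0.017]
wrist_force: [-9.6, 8.7, 37.4]
width: 0.001
```

```bash
python3 - <<'E'
from m import *
look('12')
E
```

```text
18.7 [ 0.4948 -0.1771  0.0334] [-9.5898  8.6653 37.3555]
rail t [-0.0148 -0.0051  0.0065] z 0.07873207648518143 lug free edge t -0.08307712024977784 s [0.2512 0.2934] zlug 0.07877800811855029
rod slope [-0.2323  0.0758]
rod slope [-0.206   0.0729]
```

Lug is up 14.4 mm at the lower stop. The 37 N press is more than needed, so I'll relax it.

Call:
step_arm(motion=[[[0, 0, 0, -0.002, 0, 0, 0], [0, 0, 0, -0.002, 0, 0, 0], [0, 0, 0, -0.002, 0, 0, 0], [0, 0, 0, -0.002, 0, 0, 0], [0, 0, 0, -0.002, 0, 0, 0], [0, 0, 0, -0.002, 0, 0, 0], [0, 0, 0, -0.002, 0, 0, 0], [0, 0, 0, -0.002, 0, 0, 0]]])

```text
time: 19.8
tool_pos: [0.4947, -0.1771, 0.0344]
tcp_rot: [-2.519, -1.866, -0.017]
wrist_force: [-8.8, 4.3, 23.1]
width: 0.005
```

```bash
python3 - <<'E'
from m import *
Wt,Ws=look('13')
a=np.array([.8402,.0216]);e=np.array([-.9558,.2941]);n=np.array([.2941,.9558])
z=Wt[...,2];q=Wt[...,:2]-a;s=q@e;t=q@n
k=(abs(t+.005)<.008)&(z>.07)&(z<.09)&(s>-.01)&(s<.42)&~((s>.17)&(s<.3))
print('rail level slope',k.sum(),np.polyfit(s[k],z[k],1))
# jack base, tilt
q=Wt[...,:2]-[.5425,-.0192];dd=-q@[.293,.956];la=q@[.956,-.293]
for nm,k in(('base',(dd>.03)&(dd<.105)&(abs(la)>.015)&(abs(la)<.032)&(z<.03)),('top',(abs(dd)<.018)&(abs(la)<.014)&(z>.11)&(z<.13))):
    print(nm,np.linalg.lstsq(np.c_[dd[k],la[k],np.ones(k.sum())],z[k],rcond=None)[0])
k=(abs(dd)<.06)&(abs(la)<.04)&(z>.115)&(z<.125);print('housing',cv2.minAreaRect(np.c_[dd[k],la[k]].astype(np.float32)))
im=cv2.imread('pics/s13.png');im2=cv2.imread('pics/t13.png')
cv2.imwrite('pics/c13.png',np.vstack([cv2.resize(im[130:290,200:440],(450,300)),cv2.resize(im2[150:300,200:425],(450,300))]))
E
```

```text
19.8 [ 0.4947 -0.1771  0.0344] [-8.7508  4.2974 23.0908]
rail t [-0.0145 -0.0053  0.0065] z 0.07857719035572652 lug free edge t -0.08312345225454279 s [0.2512 0.2935] zlug 0.07890944842800063
rod slope [-0.1852  0.0731]
rod slope [-0.2095  0.074 ]
rail level slope 731 [-0.0002  0.0797]
base [-0.0129 -0.0048  0.0088]
top [-0.04    0.0471  0.1199]
housing ((-0.0010555721819400787, 0.0020252401009202003), (0.04320234805345535, 0.03459697589278221), 0.1990903913974762)
```

View pics/c13.png

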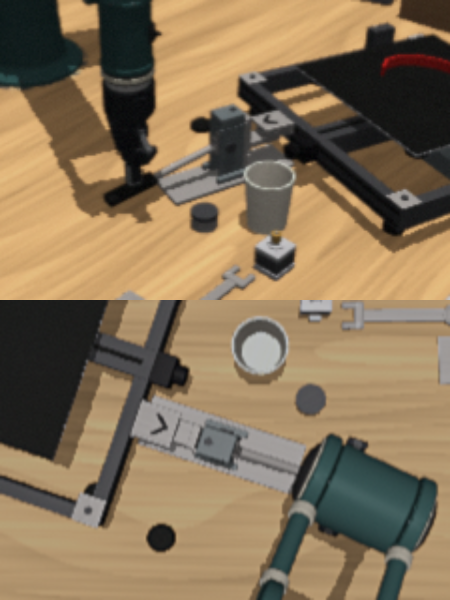

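```bash
python3 -c "
from workcell import *
print(finish_job()); s=read_state(); print(s['time'],s['tool_pos'],s['wrist_force'])"
```

```text
the job is handed in; nothing more can be done
None
the job is handed in; nothing more can be done
```

The printer's front is jacked up. I handed the job in with the gripper still holding the handle down at its lower stop; `finish_job` gives no verdict, so the figures below come from my own checks at 19.8 s of the 67 s allowed.

I gripped the jack by its housing, turned it to face the lug and stood it flat with the saddle under the lift pad. Then I pumped two full strokes with closed fingers, letting the handle spring up in between.

| Check | Last reading |
|---|---|
| Lug / front rail height | about 14.5 / 13.6 mm up, so front feet about 13 mm up (estimated from the rail, not measured directly) |
| Rail level | slope about 0.0002 |
| Rail shift along the bench | about 1–2 mm |
| Handle | about 0.2 rad below level, stroke about 1.04 |
| Push on the tool | 23 N upward |
| Jack | base plate flat on the bench; housing within about 2 mm of where I set it |
| Saddle to pad | about 3–4 mm (estimated; the saddle is hidden under the lug) |
| Bystanders | none visibly moved |

- **Fingertip offset:** the fingertips met the handle about 28 mm higher relative to the TCP than the stated 22 mm tip length implies. I found the lower stop by force and rod slope instead, so the first stroke took four move calls.
- **Force peak:** the push reached 37 N at the end of stroke two, and I eased it to 23 N before handing in.
- **Housing tilt:** the fit to the small housing top read 0.04–0.05 rad, and 0.02–0.04 before the load came on. I put this down to depth noise, since the base plate read flat.

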